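# Shut the filter press and hold its cam lever at full lift

## Robot

A 7-joint arm with a two-finger parallel gripper is mounted at the origin on the work surface. World frame = base frame: x ahead of the robot, y to its left, z up, the work surface at z = 0. Lengths are in m, angles in degrees, forces in N, time in s.
With the tool pointing down it reaches from about 0.425 to 0.8 m from the base axis. Payload 8.3 kg.
Tool frame: the origin (TCP) lies at the very end of the fingers, on their centre line; the grasp point (between the pads) lies 19 mm behind it; z points along the fingers, y is the line along which they close (so a half turn about z gives the same grasp; the last joint's range is limited). The gripper opens to 85 mm and grips with 20 to 120 N. Pads are 22 mm wide; open, the fingers measure 114 mm over their backs; the gripper's body (76 mm by 85 mm) begins 54 mm behind the grasp point. The pads swing forward as they close: fully open they stand 13 mm farther back than shut.
Start: joints at [-76.255, 21.967, 0.94, 78.501, -0.361, 79.538, -2.664], TCP at [0.186, 0.597, 0.231] pointing down, gripper open.
Joint ranges: [-169.22, 169.22], [-14.56, 117.87], [-87.37, 89.26], [10.42, 133.3], [-82.24, 262.24], [0.94, 117.77], [-172.7, 172.7]. Speed limits (degrees/s): [136.94, 136.94, 172.46, 172.46, 180, 180, 180].

## Interface

Orientations are given as a 3x3 rotation matrix whose columns are the frame's x, y, z axes.
In Python, from cell import r gives the robot as it stands.
- The arm moves only by the tool play_rows, never from a script. Its argument "series" is a list of rows, each a list of 2 entries, a list of its own where there are three numbers: the shift along the world's x, y, z in m, then the turn about the world's z in rad. In form: [[[tx, ty, tz], roll], ...]. A call has 1 to 10 rows; each row is the pose to reach, as a shift and turn from the pose commanded when the call began; what a row does not reach only later rows make up. A row lasts 1/12 s, in which the tool goes at most 41.7 mm and 7.16 degrees, less where a joint would pass 70% of its speed; a pose out of reach is approached as far as the arm can. A call with a gripper value outside its range is refused whole. "fingers" is the closure in counts, from 0 (fully open) to 255 (shut), set as the call begins (left out, the last holds). The fingers move at their own pace and stop on an object; "grip_force" is the grip in N (left out, the last holds). Time passes only in rows, so rows that repeat a pose let the fingers close. It gives the time, the measured TCP pose, the force and the opening at its end, in the units of the state.
- r.get_state(): the state, without advancing time (a new reading comes with each control period).
- r.camera(name): name is "scene" or "side" or "wrist"; returns a dict with "frame" (400x640x3 uint8, blue, green, red), "range_z" (400x640 float32, m along the optical axis (not along the pixel's ray), 0 where there is no reading), "fx", "fy", "cx", "cy" (pixels), "cam_to_world" (4x4, takes a point from camera to world coordinates). Camera axes: x right, y up, looking along -z (the intrinsics and any distortion apply to the point x, -y, -z); pixel columns grow to the right and rows downward; lengths in m; the calibration is good to about 2 mm. A picture is of the moment at which its call begins.
- r.job_done(): hands the job in, once; it reports no verdict.
The state is a dict: "t": time; "joint_positions": joint angles; "joint_velocities": joint speeds; "effort": joint torques, N m; "position": TCP position; "tool_rot": TCP orientation; "force": force on the tool from outside, world axes, zero at the start; "torque": the same for the moment, N m; "opening": finger opening in m.
Only numpy, scipy, OpenCV 4.12 (cv2) and the standard library are available. Lean on these libraries where they do the work, as an engineer would, in place of code of your own. Each camera call takes 0.05 s, during which the arm holds its last target. There are 200 camera calls.

## Task

Swing the open clear-windowed lid of the filter press shut so that its rim sits flush on the lower shell all round, then raise the red-gripped cam lever until it stands straight up, square to the bench, where the cam lifts the filter tray highest (neither short of upright nor past it). The lever springs back if let go, so finish while the gripper is still holding it there, with the lid still shut. Leave the white bottle, the amber jar and the blue cap where they stand.

Things in the scene. Friction and masses are not known exactly. Their poses are not given: they have to be found in the camera images.
- press: Filter press, fixed to the bench. Origin on the bench under the shell's centre; x points from its front (facing the robot) to the rear hinge, y left, z up. Base plate x -70..80, y -165..75, 12 mm thick. Grey lower shell x -50..50, y -65..65, rim 60 mm above the bench; lid shut, 80 mm. At right a grey cam bracket x -2..42, y -100..-88, 80 mm high, carries the lever.
- lid (a joint): Lid angle (rad): 0 = shut, rim on rim; grows as it opens upward; 1.57 = upright; stop at 1.95. The lid is a white frame with a clear window, 100 x 130 x 20 mm, 0.2 kg, on a stiff hinge: it stays where it is left and must be brought all the way down (1 to 3 N at its grip).
- lid_hinge (a point): A point on the lid's hinge axis, which runs along the press y axis; at x 56, y 0, z 60 mm in the press frame.
- lid_grip (a point): Centre of the lid's blue barrel grip: cylinder, 20 mm diameter, 26 mm long, axis along press y, on a thin stalk 30 mm out from the lid's front edge. Lid shut: x -80, y 0, z 70 mm in the press frame, i.e. 136 mm in front of and 10 mm above the hinge axis (136.4 mm radius). Pinched across its flat ends (26 mm) it turns between the fingers.
- lever (a joint): Cam lever angle (rad): 0 = level, pointing to the press front (-x); 1.571 = straight up = highest lift; beyond, it leans to the rear and the tray sinks again; stop at 2.3. Starts near level. A return spring (0.45 N m per rad from 0) and 0.18 N m friction resist raising it: about 9 N at the grip when upright. Let go, it falls back below about 0.5 rad.
- lever_pivot (a point): Point on the lever's pivot axis (parallel to the press y axis) in the lever's swing plane; at x 20, y -120, z 55 mm in the press frame.
- lever_grip (a point): Centre of the lever's red barrel grip: a cylinder of 20 mm diameter, 26 mm long, axis parallel to the press y axis, 100 mm from the pivot. Upright it is 155 mm above the bench. Can be pinched across its flat ends (26 mm) and turns between the fingers.
- handle: The whole cam lever: a dark hub with a steel rod of 10 mm diameter and the red grip at its end. Origin on the pivot axis; its own -x axis points along the rod to the grip.
- tray (a joint): Height of the blue and white filter tray inside the shell above its level at lever angle 0 (m): 0.012 x sin(lever angle), so 0.012 at the highest lift.
- bottle: White plastic bottle, 60 mm diameter, 110 mm high, loose; origin at the centre of its underside. Bystander.
- jar: Amber glass jar with a black cap, 56 mm diameter, 75 mm high, loose; origin at the centre of its underside. Bystander.
- cap: Blue plastic screw cap, 48 mm diameter, 22 mm high, lying loose on the bench; origin at the centre of its underside. Bystander.

How it is judged:
By the outcome, as a careful person would: the job done as asked, in the order asked, and still so for the second after the job is handed in, while the arm keeps its last pose, push and grip.
It also fails if it takes over 45 s, if anything falls off the work surface, if the arm or the gripper's body presses on something with over 40 N, if the wrist force passes 120 N, or if a joint passes its speed limit or range.

## Working session

There is one attempt and no reset: what is moved stays moved. The work goes in short steps, Python scripts to look and compute and a tool call to move; the robot and the scene stay as the last step left them, time stands still between calls to the robot, and variables do not carry over. Pictures are saved under pics/ and viewed, on a budget of 10 in all, crops included, one or two more only if the job needs it, and the job is handed in when it is done.

Besides the shell and the picture viewer there is one more tool, called after "Emit:" as name(argument=value, ...), one argument or row to a line, values as JSON. play_rows: Moves the arm, as the interface text tells. Its arguments: {"type":"object","properties":{"series":{"type":"array","items":{"type":"array"}},"fingers":{"type":"number"},"grip_force":{"type":"number"}},"required":["series"]}

```bash
mkdir -p pics
cat > h.py <<'E'
import numpy as np,cv2
from cell import r
def pts(c):
    h,w=c["range_z"].shape
    u,v=np.meshgrid(np.arange(w),np.arange(h)); z=c["range_z"]
    P=np.stack([(u-c["cx"])/c["fx"]*z,-(v-c["cy"])/c["fy"]*z,-z,np.ones_like(z)],-1)
    return (P@np.asarray(c["cam_to_world"]).T)[...,:3]
E
python3 - <<'E'
from h import *
s=r.get_state();print(s["position"],s["tool_rot"],s["opening"],s["t"])
ims=[]
for n in("scene","side"):
    c=r.camera(n);P=pts(c);f=c["frame"];ims.append(f)
    np.savez(n+".npz",P=P,f=f)
    print(n,np.array(c["cam_to_world"]).round(3).tolist(),c["fx"],c["cx"],c["cy"],[k for k in c])
    hsv=cv2.cvtColor(f,cv2.COLOR_BGR2HSV)
    for nm,lo,hi in(("red",(0,130,60),(6,255,255)),("red2",(172,130,60),(180,255,255)),("blue",(100,120,50),(125,255,255)),("amber",(8,120,40),(22,255,255))):
        m=cv2.inRange(hsv,lo,hi);k,l,st,ce=cv2.connectedComponentsWithStats(m)
        for i in range(1,k):
            if st[i,4]>60:
                q=P[(l==i)&(P[...,2]>-.05)];print(nm,ce[i].round(),st[i],np.median(q,0).round(3),q.min(0).round(3),q.max(0).round(3))
cv2.imwrite("pics/a.png",ims[0]);cv2.imwrite("pics/b.png",ims[1])
E
```

```text
[0.18619614 0.59608241 0.23025903] [[-9.54510370e-01  2.98177202e-01 -5.56135942e-04]
 [ 2.98177717e-01  9.54508428e-01 -1.92620616e-03]
 [-4.35143212e-05 -2.00441111e-03 -9.99997990e-01]] 0.08538397580089922 0.0
scene [[0.475, -0.482, 0.736, 1.143], [0.88, 0.24, -0.41, -0.313], [0.021, 0.842, 0.538, 0.53], [0.0, 0.0, 0.0, 1.0]] 402.99808206313526 328.36815869506887 198.88380044350703 ['frame', 'range_z', 'fx', 'fy', 'cx', 'cy', 'cam_to_world']
red [249. 214.] [242 208  15  14 126] [ 0.48  -0.127  0.061] [ 0.374 -0.138 -0.001] [ 0.487 -0.084  0.067]
blue [537.  58.] [  391     0   249   188 17997] [-0.098  1.539  0.147] [-1.313 -0.313 -0.05 ] [1.143 1.568 0.53 ]
blue [340. 171.] [332 164  18  15 211] [0.623 0.    0.2  ] [ 0.274 -0.012 -0.002] [0.629 0.221 0.207]
blue [547. 178.] [542 174  10  10  73] [0.613 0.632 0.021] [0.6   0.627 0.007] [0.622 0.649 0.028]
blue [570. 179.] [566 175  10   9  75] [0.643 0.688 0.02 ] [0.632 0.681 0.007] [0.651 0.702 0.029]
blue [594. 179.] [589 174  12  11  86] [0.673 0.743 0.022] [0.658 0.735 0.008] [0.681 0.762 0.029]
blue [299. 221.] [293 214  12 
[... 1306 characters left out ...]
[ 0.564 -0.22   0.021] [ 0.406 -0.287 -0.002] [0.596 0.608 0.595]
blue [317. 184.] [300 168  33  31 444] [0.546 0.01  0.058] [ 0.406 -0.062  0.046] [0.582 0.608 0.595]
amber [433.  23.] [ 419    0   29   48 1012] [ 0.282 -0.981  0.096] [ 0.237 -1.013 -0.   ] [0.406 0.608 0.595]
amber [468.  28.] [ 452    0   34   57 1280] [ 0.156 -0.912  0.106] [ 0.108 -0.953  0.001] [0.406 0.608 0.595]
amber [106. 196.] [   0   56  259  268 4576] [0.406 0.608 0.595] [0.406 0.608 0.595] [0.406 0.608 0.595]
amber [294.  91.] [256  81  89  16 221] [ 0.744 -0.508  0.003] [ 0.406 -0.574 -0.001] [0.874 0.608 0.595]
amber [280. 276.] [264 264  30  21 282] [0.561 0.254 0.049] [0.544 0.221 0.036] [0.596 0.262 0.066]
```

View pics/a.png

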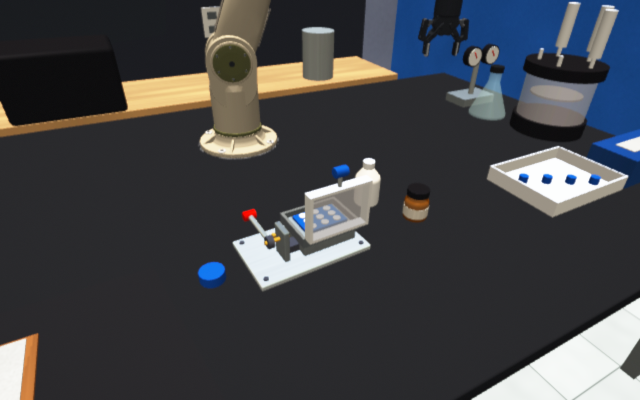

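View pics/b.png

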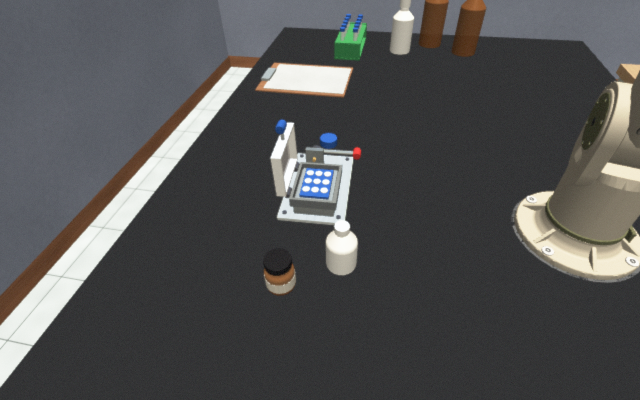

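The scene view shows the press centrally: blue lid grip at (340,171), red lever grip at (249,214), cap at (212,274), with the bottle and jar to the left of the press. The side view confirms this: lid grip (280,126), lever grip (356,153). The lid is about upright. Next I fit the press pose.

Run:
```python
from h import *
for n in("scene","side"):
    d=np.load(n+".npz");P=d["P"];f=d["f"];x,y,z=P[...,0],P[...,1],P[...,2]
    ok=(x>.4)&(x<.75)&(y>-.25)&(y<.15)
    m=ok&(z>.006)&(z<.018)&(f.min(-1)>110)
    m=cv2.morphologyEx(m.astype(np.uint8),cv2.MORPH_OPEN,np.ones((3,3)))>0
    q=P[m];print(n,m.sum(),q[:,2].mean().round(4),cv2.minAreaRect(q[:,:2].astype(np.float32)))
    hsv=cv2.cvtColor(f,cv2.COLOR_BGR2HSV)
    mr=ok&((hsv[...,0]<6)|(hsv[...,0]>172))&(hsv[...,1]>130)&(z>.03);q=P[mr]
    print("red",q.mean(0).round(4),np.percentile(q,[5,95],0).round(4).tolist())
    mb=ok&(hsv[...,0]>100)&(hsv[...,0]<125)&(hsv[...,1]>120)&(z>.15);q=P[mb]
    print("blue",q.mean(0).round(4),np.percentile(q,[5,95],0).round(4).tolist())
    ml=ok&(z>.1)&(f.min(-1)>110)&(z<.19);q=P[ml];print("lid",len(q),np.percentile(q,[3,97],0).round(3).tolist())
    q=q[q[:,2]>.12]
    if len(q)>30: print(cv2.fitLine(q[:,:2].astype(np.float32),cv2.DIST_HUBER,0,.01,.01).ravel())
```

```text
scene 3177 0.0123 ((0.5574572086334229, -0.04600634425878525), (0.15203461050987244, 0.2403763085603714), 2.6616365909576416)
red [ 0.4799 -0.1271  0.061 ] [[0.4715, -0.1381, 0.0519], [0.4852, -0.1132, 0.066]]
blue [ 6.225e-01 -4.000e-04  1.998e-01] [[0.6135, -0.0109, 0.191], [0.6276, 0.0134, 0.2064]]
lid 2176 [[0.61, -0.063, 0.103], [0.63, 0.064, 0.167]]
[ 0.04020401 -0.99919146  0.62618303 -0.00732387]
side 1500 0.0117 ((0.556699275970459, -0.045054174959659576), (0.1495797485113144, 0.24219924211502075), 2.9979615211486816)
red [ 0.475  -0.1195  0.0596] [[0.4672, -0.1333, 0.0493], [0.4834, -0.1115, 0.065]]
blue [0.617  0.0086 0.2004] [[0.6096, -0.0066, 0.19], [0.6255, 0.0157, 0.2059]]
lid 751 [[0.604, -0.059, 0.103], [0.625, 0.068, 0.168]]
[ 0.01903915 -0.99981874  0.6142162   0.02216656]
```

Emit:
play_rows(
  series=[
    [[0.024,-0.033,0.005],0.1],
    [[0.048,-0.066,0.01],0.2],
    [[0.072,-0.099,0.015],0.3],
    [[0.096,-0.131,0.02],0.348],
    [[0.12,-0.164,0.025],0.348],
    [[0.144,-0.197,0.03],0.348],
    [[0.168,-0.23,0.035],0.348],
    [[0.192,-0.263,0.04],0.348],
    [[0.216,-0.296,0.045],0.348],
    [[0.24,-0.329,0.05],0.348],
  ],
  fingers=95,
  grip_force=60,
)

```text
t: 0.93
position: [0.4269, 0.2656, 0.2814]
tool_rot: [[-0.999, -0.045, -0.0], [-0.045, 0.999, -0.0], [0.0, -0.0, -1.0]]
force: [0.1, 0.1, -0.5]
opening: 0.0536
```

Emit:
play_rows(
  series=[
    [[0.024,-0.033,0],0],
    [[0.048,-0.066,0],0],
    [[0.072,-0.099,0],0],
    [[0.096,-0.131,0],0],
    [[0.12,-0.164,0],0],
    [[0.144,-0.197,0],0],
    [[0.168,-0.23,0],0],
    [[0.184,-0.252,0],0],
    [[0.192,-0.263,0],0],
    [[0.192,-0.263,0],0],
  ],
)

```text
t: 1.77
position: [0.619, 0.0006, 0.2802]
tool_rot: [[-0.999, -0.04, -0.001], [-0.04, 0.999, -0.002], [0.002, -0.002, -1.0]]
force: [-0.7, 0.0, -0.7]
opening: 0.0538
```

Run:
```python
from h import *
s=r.get_state();print(s["t"],s["position"],s["joint_positions"],s["opening"])
c=r.camera("wrist");P=pts(c);f=c["frame"];hsv=cv2.cvtColor(f,cv2.COLOR_BGR2HSV)
m=(hsv[...,0]>100)&(hsv[...,0]<125)&(hsv[...,1]>120)&(P[...,2]>.15)
if m.sum()>30:
    q=P[m];print(m.sum(),q.mean(0),np.percentile(q,[2,98],0))
cv2.imwrite("pics/w1.png",f)
```

```text
1.7667 [6.18950121e-01 5.90170022e-04 2.80227579e-01] [-21.91305371  21.48407014  26.53866871  75.44098134  -9.31351404
  85.30008698  96.07654546] 0.05375987500270645
807 [0.61531712 0.00184922 0.20946739] [[ 0.54382489 -0.00989785  0.1982555 ]
 [ 0.62680964  0.01418953  0.42399474]]
```

View pics/w1.png

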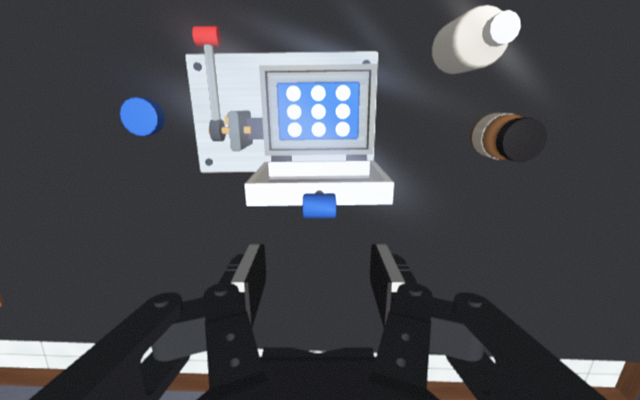

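The wrist view shows the lid grip at (320,206), centred between the fingers (fingertips at about columns 250 and 385). The path below it is clear.

Emit:
play_rows(
  series=[
    [[0,0.002,-0.025],0],
    [[0,0.002,-0.05],0],
    [[0,0.002,-0.075],0],
    [[0,0.002,-0.092],0],
    [[0,0.002,-0.1],0],
    [[0,0.002,-0.1],0],
    [[0,0.002,-0.1],0],
  ],
)

```text
t: 2.4
position: [0.6183, 0.008, 0.182]
tool_rot: [[-0.999, -0.047, 0.0], [-0.047, 0.999, 0.001], [-0.0, 0.0, -1.0]]
force: [0.1, -0.1, 0.9]
opening: 0.054
```

Emit:
play_rows(
  series=[
    [[0,0,0],0],
    [[0,0,0],0],
    [[0,0,0],0],
    [[0,0,0],0],
    [[0,0,0],0],
  ],
  fingers=255,
  grip_force=40,
)

```text
t: 2.82
position: [0.6197, 0.0017, 0.1841]
tool_rot: [[-0.999, -0.041, 0.005], [-0.041, 0.999, -0.005], [-0.005, -0.005, -1.0]]
force: [0.6, -10.8, 5.4]
opening: 0.0251
```

Run:
```python
from h import *
c=r.camera("side");f=c["frame"]
cv2.imwrite("pics/s2.png",cv2.resize(f[60:220,200:440],None,fx=3,fy=3))
```

```text
(no output)
```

View pics/s2.png

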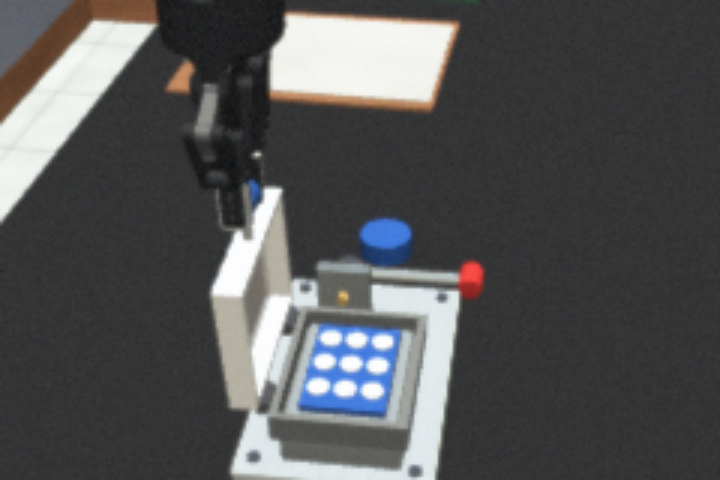

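The crop shows the fingers on the blue grip either side of the stalk at (245,195), with the opening at 25 mm, so the grip is pinched. Next I work out the closing arc.

Run:
```python
import numpy as np
p=np.radians(np.linspace(95.6,4.2,28)); g=np.c_[-.1364*np.cos(p),np.zeros(28),.1364*np.sin(p)]
y=.045*g[:,0]-.005*np.linspace(0,1,28).clip(0,.3)/.3
g[:,1]=y; g[:,1]-=g[0,1]
for k in(0,9,18): print([(a-g[k]).round(3).tolist() for a in g[k+1:k+10]])
```

```text
[[-0.008, -0.001, 0.001], [-0.016, -0.002, 0.001], [-0.024, -0.003, 0.0], [-0.032, -0.004, -0.001], [-0.04, -0.005, -0.002], [-0.048, -0.006, -0.004], [-0.056, -0.007, -0.006], [-0.063, -0.008, -0.009], [-0.071, -0.008, -0.012]]
[[-0.007, -0.0, -0.004], [-0.014, -0.001, -0.008], [-0.021, -0.001, -0.012], [-0.027, -0.001, -0.017], [-0.034, -0.002, -0.022], [-0.039, -0.002, -0.028], [-0.045, -0.002, -0.033], [-0.05, -0.002, -0.04], [-0.055, -0.002, -0.046]]
[[-0.004, -0.0, -0.007], [-0.008, -0.0, -0.014], [-0.012, -0.001, -0.021], [-0.015, -0.001, -0.028], [-0.018, -0.001, -0.036], [-0.02, -0.001, -0.044], [-0.022, -0.001, -0.052], [-0.023, -0.001, -0.06], [-0.024, -0.001, -0.068]]
```

Emit:
play_rows(
  series=[
    [[-0.008,-0.001,0.001],0],
    [[-0.016,-0.002,0.001],0],
    [[-0.024,-0.003,0.0],0],
    [[-0.032,-0.004,-0.001],0],
    [[-0.04,-0.005,-0.002],0],
    [[-0.048,-0.006,-0.004],0],
    [[-0.056,-0.007,-0.006],0],
    [[-0.063,-0.008,-0.009],0],
    [[-0.071,-0.008,-0.012],0],
  ],
)

```text
t: 3.62
position: [0.5496, -0.002, 0.1725]
tool_rot: [[-0.999, -0.045, 0.007], [-0.045, 0.999, 0.0], [-0.007, 0.0, -1.0]]
force: [1.4, -2.3, 6.4]
opening: 0.025
```

Emit:
play_rows(
  series=[
    [[-0.007,0,-0.004],0],
    [[-0.014,-0.001,-0.008],0],
    [[-0.021,-0.001,-0.012],0],
    [[-0.027,-0.001,-0.017],0],
    [[-0.034,-0.002,-0.022],0],
    [[-0.039,-0.002,-0.028],0],
    [[-0.045,-0.002,-0.033],0],
    [[-0.05,-0.002,-0.04],0],
    [[-0.055,-0.002,-0.046],0],
    [[-0.055,-0.002,-0.046],0],
  ],
)

```text
t: 4.45
position: [0.492, -0.005, 0.1239]
tool_rot: [[-0.999, -0.044, 0.001], [-0.044, 0.999, -0.001], [-0.001, -0.001, -1.0]]
force: [-2.3, -4.6, 3.3]
opening: 0.0253
```

Emit:
play_rows(
  series=[
    [[-0.004,0,-0.007],0],
    [[-0.008,0,-0.014],0],
    [[-0.012,0,-0.021],0],
    [[-0.015,0,-0.028],0],
    [[-0.018,0,-0.036],0],
    [[-0.02,0,-0.044],0],
    [[-0.022,0,-0.052],0],
    [[-0.023,0,-0.06],0],
    [[-0.024,0,-0.068],0],
    [[-0.024,0,-0.07],0],
  ],
)

```text
t: 5.28
position: [0.4673, -0.0062, 0.053]
tool_rot: [[-0.999, -0.042, -0.002], [-0.042, 0.999, -0.002], [0.002, -0.002, -1.0]]
force: [-6.5, -9.8, 4.2]
opening: 0.0249
```

Emit:
play_rows(
  series=[
    [[0,0,-0.002],0],
    [[0,0,-0.004],0],
    [[0,0,-0.004],0],
  ],
)

```text
t: 5.53
position: [0.4671, -0.0063, 0.0493]
tool_rot: [[-0.999, -0.042, -0.002], [-0.042, 0.999, -0.002], [0.002, -0.002, -1.0]]
force: [-6.5, -10.1, 1.9]
opening: 0.0248
```

Run:
```python
from h import *
for n in("scene","side"):
    c=r.camera(n);P=pts(c);f=c["frame"];x,y,z=P[...,0],P[...,1],P[...,2]
    m=(x>.51)&(x<.61)&(abs(y)<.08)&(z>.06)&(z<.1)&(f.min(-1)>100)
    q=P[m];print(n,m.sum(),np.percentile(q,[2,50,98],0).round(4).tolist())
    if len(q)>50:
        A=np.c_[q[:,:2]-[.55,0],np.ones(len(q))];w=q[:,2]>.07;print("plane",np.linalg.lstsq(A[w],q[w,2],rcond=None)[0].round(4))
    if n=="side":cv2.imwrite("pics/s3.png",cv2.resize(f[60:220,200:440],None,fx=3,fy=3))
```

```text
scene 2297 [[0.513, -0.0668, 0.0621], [0.5686, -0.0098, 0.0806], [0.6019, 0.0615, 0.0824]]
plane [-0.0381  0.0055  0.0805]
side 1853 [[0.5118, -0.0626, 0.0628], [0.5547, 0.0147, 0.08], [0.5997, 0.0655, 0.0821]]
plane [-0.0041 -0.0148  0.0799]
```

View pics/s3.png

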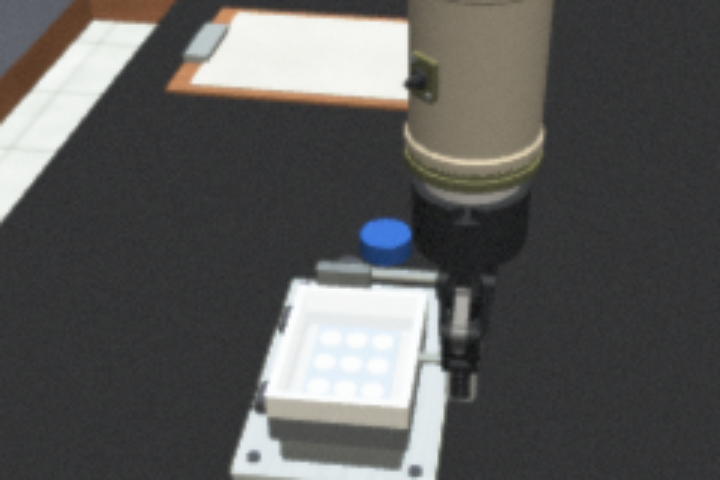

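The crop shows the lid down on the shell, top at about 80 mm in both views. The scene plane fit hints the front may be slightly high, so I press further and watch the force.

Emit:
play_rows(
  series=[
    [[0,0,-0.002],0],
    [[0,0,-0.004],0],
    [[0,0,-0.006],0],
    [[0,0,-0.006],0],
  ],
)

```text
t: 5.97
position: [0.4677, -0.0062, 0.0471]
tool_rot: [[-0.999, -0.042, -0.001], [-0.042, 0.999, -0.0], [0.001, -0.0, -1.0]]
force: [-26.9, -9.4, 52.0]
opening: 0.0252
```

Run:
```python
from h import *
for n in("scene","side"):
    c=r.camera(n);P=pts(c);f=c["frame"]
    for lo in np.arange(-.05,.05,.02):
        X=P[...,0]-.55+.045*P[...,1];m=(X>lo)&(X<lo+.02)&(abs(P[...,1])<.07)&(P[...,2]>.072)&(P[...,2]<.09)&(f.min(-1)>120)
        print(n,round(lo+.01,2),m.sum(),np.median(P[m][:,2]).round(4))
    hsv=cv2.cvtColor(f,cv2.COLOR_BGR2HSV)
    m=(hsv[...,0]>100)&(hsv[...,0]<125)&(hsv[...,1]>120)&(P[...,0]<.5)&(P[...,0]>.43)&(abs(P[...,1])<.03);print("grip",m.sum(),P[m].max(0) if m.any() else 0)
    if n=="scene":cv2.imwrite("pics/c4.png",cv2.resize(f[150:290,220:400],None,fx=4,fy=4))
```

```text
scene -0.04 344 0.0804
scene -0.02 357 0.0804
scene -0.0 376 0.0804
scene 0.02 394 0.0805
scene 0.04 589 0.0801
grip 83 [0.4802911  0.0078804  0.08328579]
side -0.04 377 0.0795
side -0.02 378 0.0795
side -0.0 368 0.0797
side 0.02 367 0.0798
side 0.04 354 0.0799
grip 0 0
```

View pics/c4.png

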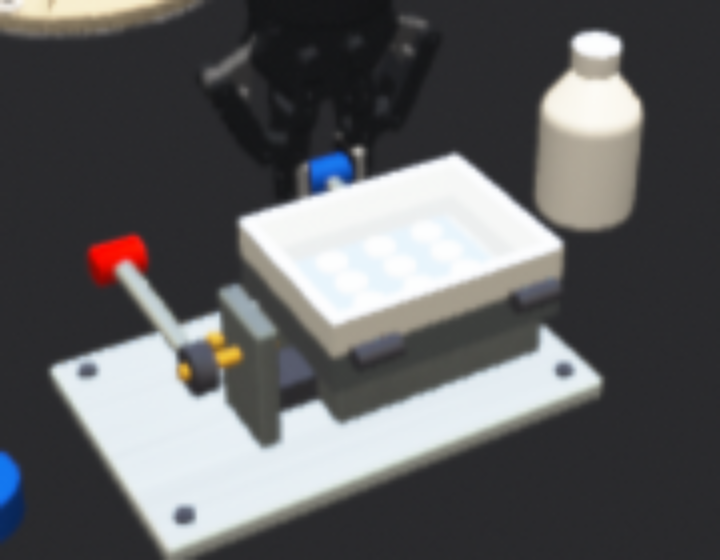

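Wrist force is 52 N with the lid level in both views: it is seated on the rim. I ease off the press and release.

Emit:
play_rows(
  series=[
    [[0,0,0.002],0],
    [[0,0,0.005],0],
    [[0,0,0.005],0],
  ],
)

```text
t: 6.32
position: [0.4677, -0.0063, 0.0492]
tool_rot: [[-0.999, -0.042, -0.001], [-0.042, 0.999, -0.002], [0.001, -0.002, -1.0]]
force: [-3.6, -8.8, -0.0]
opening: 0.0249
```

Emit:
play_rows(
  series=[
    [[0,0,0],0],
    [[0,0,0],0],
    [[0,0,0],0],
    [[0,0,0],0],
  ],
  fingers=95,
)

```text
t: 6.65
position: [0.4688, -0.0029, 0.0487]
tool_rot: [[-0.999, -0.046, 0.001], [-0.046, 0.999, 0.0], [-0.001, 0.0, -1.0]]
force: [-1.7, -0.2, 0.0]
opening: 0.054
```

Emit:
play_rows(
  series=[
    [[0,0.001,0.015],0],
    [[0,0.001,0.03],0],
    [[0,0.001,0.055],0],
    [[0,0.001,0.085],0],
    [[0.002,-0.03,0.095],0],
    [[0.004,-0.06,0.095],0],
    [[0.006,-0.09,0.095],0],
    [[0.008,-0.11,0.095],0],
    [[0.009,-0.118,0.095],0],
    [[0.009,-0.118,0.095],0],
  ],
)

```text
t: 7.48
position: [0.4773, -0.1233, 0.1435]
tool_rot: [[-0.999, -0.042, 0.0], [-0.042, 0.999, -0.001], [-0.0, -0.001, -1.0]]
force: [0.3, 0.1, -0.1]
opening: 0.0535
```

Run:
```python
from h import *
s=r.get_state();print(s["t"],s["position"])
for n in("scene","side","wrist"):
    c=r.camera(n);P=pts(c);f=c["frame"]
    for lo in (-.05,.03):
        X=P[...,0]-.55+.045*P[...,1];m=(X>lo)&(X<lo+.02)&(abs(P[...,1])<.07)&(P[...,2]>.072)&(P[...,2]<.09)&(f.min(-1)>120)
        print(n,round(lo+.01,2),m.sum(),np.median(P[m][:,2]).round(4))
    hsv=cv2.cvtColor(f,cv2.COLOR_BGR2HSV);m=((hsv[...,0]<6)|(hsv[...,0]>172))&(hsv[...,1]>130)&(P[...,2]>.03)&(P[...,2]<.09)&(P[...,0]>.43)&(P[...,0]<.52)&(abs(P[...,1]+.12)<.04)
    print(m.sum(),np.percentile(P[m],[3,50,97],0).round(4).tolist() if m.any() else 0)
cv2.imwrite("pics/w5.png",f)
```

```text
7.4833 [ 0.47734707 -0.12331258  0.14346062]
scene -0.04 342 0.0817
scene 0.04 587 0.0803
114 [[0.4712, -0.1382, 0.0519], [0.4813, -0.1286, 0.0619], [0.4857, -0.1132, 0.0661]]
side -0.04 383 0.0807
side 0.04 360 0.08
84 [[0.4667, -0.1352, 0.0469], [0.4752, -0.1158, 0.0608], [0.4836, -0.1115, 0.0653]]
wrist -0.04 4345 0.082
wrist 0.04 159 0.0812
766 [[0.4671, -0.1372, 0.0569], [0.4735, -0.1254, 0.0647], [0.4834, -0.1137, 0.0666]]
```

View pics/w5.png

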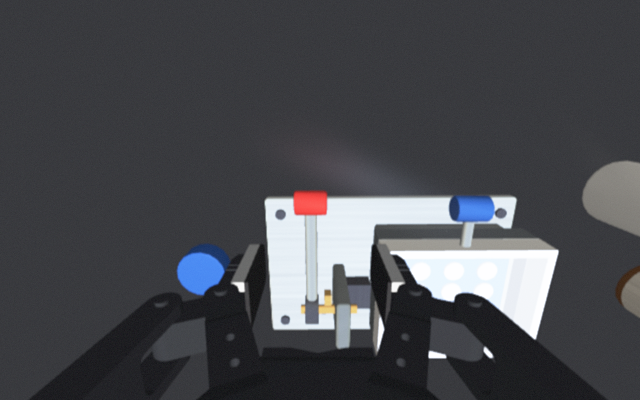

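The wrist view shows the lever grip at (311,203) and the lid grip at (471,208). However, the lid's front rose about 1.2 mm on release (0.0817 against 0.0804). I'll press it down again with closed fingertips on top of the grip.

Emit:
play_rows(
  series=[
    [[-0.001,0.03,0],0],
    [[-0.003,0.06,0],0],
    [[-0.005,0.09,0],0],
    [[-0.007,0.11,0],0],
    [[-0.007,0.119,-0.01],0],
    [[-0.007,0.119,-0.03],0],
    [[-0.007,0.119,-0.048],0],
    [[-0.007,0.119,-0.055],0],
    [[-0.007,0.119,-0.055],0],
    [[-0.007,0.119,-0.055],0],
  ],
  fingers=255,
)

```text
t: 8.47
position: [0.4701, -0.0025, 0.0882]
tool_rot: [[-0.999, -0.045, -0.001], [-0.045, 0.999, -0.0], [0.001, -0.0, -1.0]]
force: [0.4, 0.1, 0.8]
opening: 0.0002
```

Emit:
play_rows(
  series=[
    [[0,0,-0.003],0],
    [[0,0,-0.006],0],
    [[0,0,-0.008],0],
    [[0,0,-0.008],0],
  ],
)

```text
t: 8.8
position: [0.4704, -0.0025, 0.0803]
tool_rot: [[-0.999, -0.045, 0.0], [-0.045, 0.999, 0.0], [-0.0, 0.0, -1.0]]
force: [0.6, -0.2, -0.4]
opening: 0.0001
```

Emit:
play_rows(
  series=[
    [[0,0,-0.001],0],
    [[0,0,-0.002],0],
    [[0,0,-0.002],0],
  ],
)

```text
t: 9.05
position: [0.4706, -0.0025, 0.0796]
tool_rot: [[-0.999, -0.045, 0.0], [-0.045, 0.999, 0.001], [-0.0, 0.001, -1.0]]
force: [-6.8, 1.1, 15.9]
opening: 0.0003
```

Emit:
play_rows(
  series=[
    [[0,0,-0.001],0],
    [[0,0,-0.002],0],
    [[0,0,-0.002],0],
  ],
)

```text
t: 9.3
position: [0.4707, -0.0025, 0.0791]
tool_rot: [[-0.999, -0.045, 0.001], [-0.045, 0.999, 0.002], [-0.001, 0.002, -1.0]]
force: [-14.8, -0.7, 36.3]
opening: -0.0001
```

Emit:
play_rows(
  series=[
    [[0,0,0.01],0],
    [[0,0,0.035],0],
    [[0,0,0.065],0],
    [[0.001,-0.03,0.065],0],
    [[0.003,-0.06,0.065],0],
    [[0.005,-0.09,0.065],0],
    [[0.006,-0.11,0.065],0],
    [[0.006,-0.121,0.065],0],
    [[0.006,-0.121,0.065],0],
    [[0.006,-0.121,0.065],0],
  ],
  fingers=255,
)

```text
t: 10.13
position: [0.4762, -0.1236, 0.1413]
tool_rot: [[-0.999, -0.044, -0.0], [-0.044, 0.999, 0.0], [0.0, 0.0, -1.0]]
force: [1.0, 0.8, -0.1]
opening: -0.0001
```

```bash
cat > lid.py <<'E'
from h import *
def lid():
    for n in("scene","side"):
        c=r.camera(n);P=pts(c);f=c["frame"];o=[]
        for lo in (-.05,.03):
            X=P[...,0]-.55+.045*P[...,1];m=(X>lo)&(X<lo+.02)&(abs(P[...,1])<.07)&(P[...,2]>.072)&(P[...,2]<.09)&(f.min(-1)>120)
            o.append((m.sum(),np.median(P[m][:,2]).round(4)))
        print(n,o)
    return c
E
python3 - <<'E'
from lid import *
lid();s=r.get_state();print(s["t"],s["position"])
E
```

```text
scene [(np.int64(341), np.float64(0.0807)), (np.int64(588), np.float64(0.0802))]
side [(np.int64(378), np.float64(0.0798)), (np.int64(357), np.float64(0.0798))]
10.2333 [ 0.47640804 -0.12208241  0.14117774]
```

Lid top now 0.0807/0.0798 at the front and 0.0802/0.0798 at the rear, so it's flush. Now the lever grip.

Emit:
play_rows(
  series=[
    [[-0.001,-0.002,0],0],
    [[-0.001,-0.002,0],0],
    [[-0.001,-0.002,0],0],
    [[-0.001,-0.002,-0.02],0],
    [[-0.001,-0.002,-0.045],0],
    [[-0.001,-0.002,-0.07],0],
    [[-0.001,-0.002,-0.09],0],
    [[-0.001,-0.002,-0.101],0],
    [[-0.001,-0.002,-0.101],0],
    [[-0.001,-0.002,-0.101],0],
  ],
  fingers=95,
)

```text
t: 11.07
position: [0.4754, -0.1254, 0.0405]
tool_rot: [[-0.999, -0.045, -0.001], [-0.045, 0.999, -0.0], [0.001, -0.0, -1.0]]
force: [-0.2, -0.2, -0.5]
opening: 0.0538
```

Emit:
play_rows(
  series=[
    [[0,0,0],0],
    [[0,0,0],0],
    [[0,0,0],0],
    [[0,0,0],0],
    [[0,0,0],0],
  ],
  fingers=255,
  grip_force=70,
)

```text
t: 11.48
position: [0.4764, -0.1261, 0.0417]
tool_rot: [[-0.999, -0.045, 0.003], [-0.045, 0.999, -0.001], [-0.003, -0.001, -1.0]]
force: [-1.3, -1.1, 6.2]
opening: 0.0245
```

Run:
```python
import numpy as np
p=np.radians(np.linspace(1.5,90,28)); x=-.1*np.cos(p); g=np.c_[x,.045*x,.1*np.sin(p)]
for k in(0,9,18): print([(a-g[k]).round(4).tolist() for a in g[k+1:k+10]])
```

```text
[[0.0003, 0.0, 0.0057], [0.001, 0.0, 0.0114], [0.0019, 0.0001, 0.017], [0.0032, 0.0001, 0.0226], [0.0048, 0.0002, 0.0281], [0.0067, 0.0003, 0.0335], [0.0089, 0.0004, 0.0388], [0.0114, 0.0005, 0.0439], [0.0142, 0.0006, 0.0489]]
[[0.0031, 0.0001, 0.0048], [0.0064, 0.0003, 0.0094], [0.0101, 0.0005, 0.0139], [0.0139, 0.0006, 0.0181], [0.018, 0.0008, 0.0221], [0.0223, 0.001, 0.0258], [0.0269, 0.0012, 0.0293], [0.0316, 0.0014, 0.0326], [0.0365, 0.0016, 0.0355]]
[[0.0051, 0.0002, 0.0027], [0.0103, 0.0005, 0.0051], [0.0156, 0.0007, 0.0071], [0.021, 0.0009, 0.0089], [0.0266, 0.0012, 0.0104], [0.0322, 0.0014, 0.0115], [0.0378, 0.0017, 0.0123], [0.0435, 0.002, 0.0128], [0.0492, 0.0022, 0.013]]
```

Emit:
play_rows(
  series=[
    [[0.0,0,0.006],0],
    [[0.001,0,0.011],0],
    [[0.002,0,0.017],0],
    [[0.003,0,0.023],0],
    [[0.005,0,0.028],0],
    [[0.007,0,0.034],0],
    [[0.009,0,0.039],0],
    [[0.011,0,0.044],0],
    [[0.014,0.001,0.049],0],
  ],
)

```text
t: 12.23
position: [0.4891, -0.1253, 0.089]
tool_rot: [[-0.999, -0.045, -0.0], [-0.045, 0.999, -0.002], [0.0, -0.002, -1.0]]
force: [6.8, -7.4, -13.8]
opening: 0.0244
```

Emit:
play_rows(
  series=[
    [[0.003,0,0.005],0],
    [[0.006,0,0.009],0],
    [[0.01,0,0.014],0],
    [[0.014,0,0.018],0],
    [[0.018,0.001,0.022],0],
    [[0.022,0.001,0.026],0],
    [[0.027,0.001,0.029],0],
    [[0.032,0.001,0.033],0],
    [[0.037,0.001,0.036],0],
  ],
)

```text
t: 12.98
position: [0.5255, -0.1235, 0.1247]
tool_rot: [[-0.999, -0.045, -0.003], [-0.045, 0.999, 0.0], [0.003, 0.0, -1.0]]
force: [-2.6, -2.6, -12.6]
opening: 0.0239
```

Emit:
play_rows(
  series=[
    [[0.005,0,0.003],0],
    [[0.01,0,0.005],0],
    [[0.016,0.001,0.007],0],
    [[0.021,0.001,0.009],0],
    [[0.027,0.001,0.01],0],
    [[0.032,0.001,0.011],0],
    [[0.038,0.002,0.012],0],
    [[0.043,0.002,0.013],0],
    [[0.048,0.002,0.013],0],
    [[0.048,0.002,0.013],0],
  ],
)

```text
t: 13.82
position: [0.5754, -0.1212, 0.1399]
tool_rot: [[-0.999, -0.045, 0.001], [-0.045, 0.999, 0.001], [-0.001, 0.001, -1.0]]
force: [-7.3, -0.5, -0.5]
opening: 0.0196
```

Run:
```python
from lid import *
lid();s=r.get_state();print(s["t"],s["position"],s["force"])
for n in("scene","side"):
    c=r.camera(n);P=pts(c);f=c["frame"];np.savez("f_"+n+".npz",P=P,f=f)
    hsv=cv2.cvtColor(f,cv2.COLOR_BGR2HSV);m=((hsv[...,0]<6)|(hsv[...,0]>172))&(hsv[...,1]>130)&(abs(P[...,0]-.57)<.06)&(abs(P[...,1]+.12)<.04)
    print(n,"red",m.sum(),np.percentile(P[m],[3,50,97],0).round(4).tolist() if m.any() else 0)
    X=P[...,0]-.575;Y=P[...,1]+.1215
    for z0 in np.arange(.05,.145,.01):
        k=(abs(P[...,2]-z0)<.005)&(abs(X)<.03)&(abs(Y)<.014)
        print(round(z0,3),k.sum(),np.median(P[k],0).round(4) if k.any() else "",np.ptp(P[k][:,0]).round(4) if k.any() else "")
    if n=="scene":cv2.imwrite("pics/c6.png",cv2.resize(f[130:290,200:380],None,fx=3.5,fy=3.5))
```

```text
scene [(np.int64(339), np.float64(0.0807)), (np.int64(586), np.float64(0.0802))]
side [(np.int64(376), np.float64(0.0798)), (np.int64(360), np.float64(0.08))]
13.9167 [ 0.57534105 -0.12123681  0.13994678] [-6.06609117 -0.88728324 -1.53772565]
scene red 95 [[0.5516, -0.1307, 0.1482], [0.5635, -0.1159, 0.1603], [0.5856, -0.1104, 0.1777]]
0.05 29 [ 0.5839 -0.1233  0.051 ] 0.0262
0.06 69 [ 0.5831 -0.1233  0.0595] 0.0248
0.07 57 [ 0.5767 -0.1197  0.0683] 0.018
0.08 30 [ 0.5734 -0.1208  0.08  ] 0.0086
0.09 26 [ 0.5716 -0.1213  0.0901] 0.0075
0.1 26 [ 0.5697 -0.1221  0.1004] 0.0075
0.11 29 [ 0.5682 -0.1214  0.1095] 0.0055
0.12 29 [ 0.5662 -0.1222  0.1196] 0.0065
0.13 20 [ 0.5647 -0.1199  0.1289] 0.0061
0.14 33 [ 0.5649 -0.1181  0.1426] 0.0255
side red 93 [[0.5463, -0.1327, 0.146], [0.5541, -0.1112, 0.1584], [0.5628, -0.1071, 0.1635]]
0.05 0  
0.06 2 [ 0.5765 -0.1238  0.0624] 0.0197
0.07 19 [ 0.5746 -0.1175  0.0686] 0.0161
0.08 14 [ 0.5704 -0.1164  0.0809] 0.0098
0.09 13 [ 0.5691 -0.1166  0.0906] 0.0081
0.1 15 [ 0.5661 -0.1164  0.1   ] 0.0104
0.11 17 [ 0.5637 -0.1174  0.1106] 0.0098
0.12 16 [ 0.5637 -0.1178  0.1201] 0.0094
0.13 14 [ 0.5586 -0.1172  0.1301] 0.0095
0.14 7 [ 0.5603 -0.1167  0.137 ] 0.0089
```

View pics/c6.png

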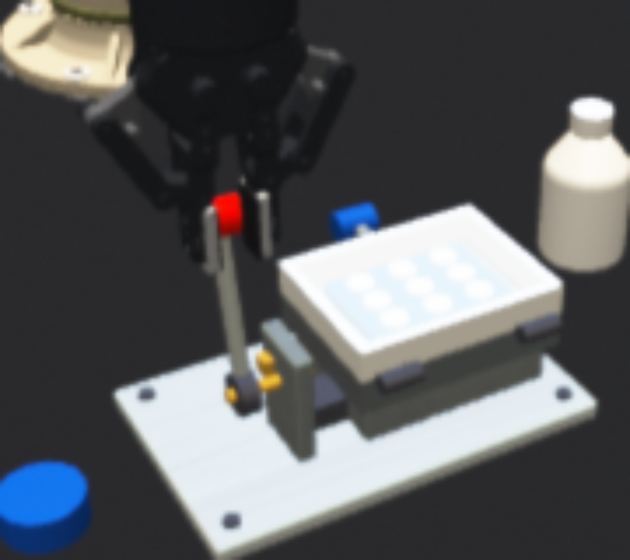

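The crop shows the red grip at (228,213) at the edge of the pads. The rod fit gives about 10° short of upright, and the opening fell to 19.6 mm, so the barrel crept in the pads. The lid is still flush. I'll lower the lever along the arc, release it, and regrip centred with 120 N.

Emit:
play_rows(
  series=[
    [[-0.01,0,-0.001],0],
    [[-0.021,-0.001,-0.003],0],
    [[-0.032,-0.001,-0.006],0],
    [[-0.043,-0.002,-0.011],0],
    [[-0.053,-0.002,-0.017],0],
    [[-0.063,-0.003,-0.025],0],
    [[-0.071,-0.003,-0.033],0],
    [[-0.079,-0.003,-0.042],0],
    [[-0.085,-0.003,-0.05],0],
    [[-0.088,-0.003,-0.055],0],
  ],
)

```text
t: 14.85
position: [0.4927, -0.1248, 0.0867]
tool_rot: [[-0.999, -0.047, 0.014], [-0.047, 0.999, -0.002], [-0.014, -0.002, -1.0]]
force: [10.8, -5.8, 1.5]
opening: 0.0196
```

Emit:
play_rows(
  series=[
    [[0,0,0],0],
    [[0,0,0],0],
    [[0,0,0],0],
    [[-0.005,0,0.03],0],
    [[-0.005,0,0.06],0],
    [[-0.005,0,0.08],0],
    [[-0.005,0,0.08],0],
  ],
  fingers=95,
)

```text
t: 15.43
position: [0.4846, -0.1248, 0.1687]
tool_rot: [[-0.999, -0.045, 0.009], [-0.045, 0.999, 0.0], [-0.009, -0.0, -1.0]]
force: [1.0, 0.1, -0.1]
opening: 0.0535
```

Run:
```python
from h import *
s=r.get_state();print(s["t"],s["position"])
for n in("scene","side","wrist"):
    c=r.camera(n);P=pts(c);f=c["frame"]
    hsv=cv2.cvtColor(f,cv2.COLOR_BGR2HSV);m=((hsv[...,0]<6)|(hsv[...,0]>172))&(hsv[...,1]>130)&(P[...,2]>.03)&(P[...,2]<.16)&(P[...,0]>.43)&(P[...,0]<.6)&(abs(P[...,1]+.12)<.04)
    print(n,m.sum(),np.percentile(P[m],[3,50,97],0).round(4).tolist() if m.any() else 0)
```

```text
15.4333 [ 0.48461264 -0.1247765   0.16865451]
scene 126 [[0.476, -0.138, 0.0794], [0.4856, -0.1276, 0.0896], [0.4903, -0.1127, 0.0947]]
side 90 [[0.4708, -0.1354, 0.0771], [0.4792, -0.1147, 0.0891], [0.4884, -0.1103, 0.0939]]
wrist 765 [[0.4714, -0.1369, 0.0868], [0.478, -0.1252, 0.0931], [0.4874, -0.1139, 0.0952]]
```

Emit:
play_rows(
  series=[
    [[-0.008,-0.001,-0.03],0],
    [[-0.008,-0.001,-0.06],0],
    [[-0.008,-0.001,-0.085],0],
    [[-0.008,-0.001,-0.1],0],
    [[-0.008,-0.001,-0.105],0],
    [[-0.008,-0.001,-0.105],0],
    [[-0.008,-0.001,-0.105],0],
  ],
)

```text
t: 16.17
position: [0.4734, -0.1255, 0.0584]
tool_rot: [[-0.999, -0.045, -0.001], [-0.045, 0.999, -0.0], [0.001, -0.0, -1.0]]
force: [0.4, -0.1, 0.7]
opening: 0.0538
```

Emit:
play_rows(
  series=[
    [[0,0,0],0],
    [[0,0,0],0],
    [[0,0,0],0],
    [[0,0,0],0],
    [[0,0,0],0],
  ],
  fingers=255,
  grip_force=120,
)

```text
t: 16.58
position: [0.4739, -0.1261, 0.059]
tool_rot: [[-0.999, -0.045, 0.002], [-0.045, 0.999, -0.001], [-0.002, -0.001, -1.0]]
force: [0.7, -2.5, 1.5]
opening: 0.0243
```

Run:
```python
import numpy as np
p=np.radians(np.linspace(17.5,90,17)); x=-.1*np.cos(p); g=np.c_[x,.045*x,.1*np.sin(p)]
for k in(0,8): print([(a-g[k]).round(3).tolist() for a in g[k+1:k+9]])
```

```text
[[0.003, 0.0, 0.007], [0.006, 0.0, 0.015], [0.01, 0.0, 0.022], [0.014, 0.001, 0.028], [0.019, 0.001, 0.034], [0.024, 0.001, 0.04], [0.03, 0.001, 0.046], [0.036, 0.002, 0.051]]
[[0.007, 0.0, 0.004], [0.013, 0.001, 0.008], [0.021, 0.001, 0.012], [0.028, 0.001, 0.014], [0.036, 0.002, 0.017], [0.043, 0.002, 0.018], [0.051, 0.002, 0.019], [0.059, 0.003, 0.019]]
```

Emit:
play_rows(
  series=[
    [[0.003,0,0.007],0],
    [[0.006,0,0.015],0],
    [[0.01,0,0.022],0],
    [[0.014,0.001,0.028],0],
    [[0.019,0.001,0.034],0],
    [[0.024,0.001,0.04],0],
    [[0.03,0.001,0.046],0],
    [[0.036,0.002,0.051],0],
  ],
)

```text
t: 17.25
position: [0.5095, -0.1243, 0.1085]
tool_rot: [[-0.999, -0.044, -0.0], [-0.044, 0.999, -0.001], [0.0, -0.001, -1.0]]
force: [-0.7, -8.4, -15.4]
opening: 0.0231
```

Emit:
play_rows(
  series=[
    [[0.007,0,0.004],0],
    [[0.013,0.001,0.008],0],
    [[0.021,0.001,0.012],0],
    [[0.028,0.001,0.014],0],
    [[0.036,0.002,0.017],0],
    [[0.043,0.002,0.018],0],
    [[0.051,0.002,0.019],0],
    [[0.059,0.003,0.019],0],
    [[0.059,0.003,0.019],0],
  ],
)

```text
t: 18.0
position: [0.5702, -0.1189, 0.1284]
tool_rot: [[-0.999, -0.047, 0.001], [-0.047, 0.999, 0.001], [-0.001, 0.001, -1.0]]
force: [-1.2, 0.7, -0.3]
opening: 0.0001
```

```bash
cat > lev.py <<'E'
from lid import *
def lev(view=None):
    s=r.get_state();print(s["t"],s["position"].round(4),np.round(s["force"],1),round(s["opening"],4))
    for n in("scene","side"):
        c=r.camera(n);P=pts(c);f=c["frame"]
        hsv=cv2.cvtColor(f,cv2.COLOR_BGR2HSV);m=((hsv[...,0]<6)|(hsv[...,0]>172))&(hsv[...,1]>130)&(abs(P[...,0]-.57)<.06)&(abs(P[...,1]+.12)<.04)
        print(n,"red",m.sum(),np.percentile(P[m],[10,50,90],0).round(4).tolist() if m.any() else 0)
        k=(abs(P[...,0]-.575)<.035)&(abs(P[...,1]+.1195)<.0115)&(P[...,2]>.075)&(P[...,2]<.125)
        q=P[k]; d,e,x,z=cv2.fitLine(q[:,[0,2]].astype(np.float32),cv2.DIST_HUBER,0,.001,.001).ravel()
        sl=d/e; print(" rod",len(q),"x at z.055",round(x+sl*(.055-z),4),"at .155",round(x+sl*(.155-z),4),"angle",90+np.degrees(np.arctan(sl)).round(2))
        if n==view: return f
E
python3 - <<'E'
from lev import *
lev();lid()
E
```

```text
18.0 [ 0.5702 -0.1189  0.1284] [-1.2  0.7 -0.3] 0.0001
scene red 0 0Traceback (most recent call last):
  File "<stdin>", line 2, in <module>
  File "lev.py", line 9, in lev
    q=P[k]; d,e,x,z=cv2.fitLine(q[:,[0,2]].astype(np.float32),cv2.DIST_HUBER,0,.001,.001).ravel()
                    ~~~~~~~~~~~^^^^^^^^^^^^^^^^^^^^^^^^^^^^^^^^^^^^^^^^^^^^^^^^^^^^^^^^^^
cv2.error: OpenCV(4.12.0) /io/opencv/modules/imgproc/src/linefit.cpp:50: error: (-215:Assertion failed) count > 0 in function 'fitLine2D_wods'
```

The barrel slipped out completely (opening 0). Turning in an end pinch makes it walk out of the pads. New plan: turn the gripper 90° and straddle the barrel fore-and-aft. The front finger pushes the barrel up, then I pinch it across its diameter once upright. I rise, turn and re-measure.

Emit:
play_rows(
  series=[
    [[-0.005,0,0.02],-0.12],
    [[-0.015,-0.001,0.04],-0.24],
    [[-0.025,-0.002,0.06],-0.36],
    [[-0.035,-0.003,0.06],-0.48],
    [[-0.045,-0.004,0.06],-0.6],
    [[-0.055,-0.005,0.06],-0.72],
    [[-0.06,-0.005,0.06],-0.84],
    [[-0.06,-0.005,0.06],-0.96],
    [[-0.06,-0.005,0.06],-1.08],
    [[-0.06,-0.005,0.06],-1.2],
  ],
  fingers=0,
)

```text
t: 18.88
position: [0.508, -0.125, 0.1883]
tool_rot: [[-0.399, 0.917, -0.0], [0.917, 0.399, 0.001], [0.001, 0.0, -1.0]]
force: [-0.1, 0.5, 0.3]
opening: 0.0852
```

Emit:
play_rows(
  series=[
    [[0,0,0],-0.12],
    [[0,0,0],-0.24],
    [[0,0,0],-0.371],
    [[0,0,0],-0.371],
    [[0,0,0],-0.371],
  ],
)

```text
t: 19.3
position: [0.5081, -0.125, 0.1881]
tool_rot: [[-0.049, 0.999, -0.0], [0.999, 0.049, 0.0], [0.0, -0.0, -1.0]]
force: [-1.0, 0.3, 0.2]
opening: 0.0854
```

Run:
```python
from lid import *
s=r.get_state();print(s["t"],s["position"],s["tool_rot"].round(3).tolist(),s["joint_positions"].round(1),s["opening"])
lid()
for n in("scene","side","wrist"):
    c=r.camera(n);P=pts(c);f=c["frame"]
    hsv=cv2.cvtColor(f,cv2.COLOR_BGR2HSV);m=((hsv[...,0]<6)|(hsv[...,0]>172))&(hsv[...,1]>130)&(P[...,2]>.03)&(P[...,2]<.16)&(P[...,0]>.43)&(P[...,0]<.6)&(abs(P[...,1]+.12)<.04)
    print(n,m.sum(),np.percentile(P[m],[3,50,97],0).round(4).tolist() if m.any() else 0)
cv2.imwrite("pics/w7.png",f)
```

```text
19.3 [ 0.50814449 -0.12504802  0.18814366] [[-0.049, 0.999, -0.0], [0.999, 0.049, 0.0], [0.0, -0.0, -1.0]] [-29.4  13.6  46.7  99.8 -10.4  71.1  22.8] 0.08544995804361052
scene [(np.int64(344), np.float64(0.0807)), (np.int64(579), np.float64(0.0801))]
side [(np.int64(376), np.float64(0.0798)), (np.int64(356), np.float64(0.0798))]
scene 126 [[0.4749, -0.1378, 0.0781], [0.4853, -0.1271, 0.0898], [0.4896, -0.1126, 0.0947]]
side 90 [[0.4705, -0.1354, 0.0767], [0.4791, -0.1159, 0.0889], [0.4885, -0.1108, 0.0936]]
wrist 746 [[0.4721, -0.1366, 0.0825], [0.4812, -0.1229, 0.0926], [0.4898, -0.1123, 0.095]]
```

View pics/w7.png

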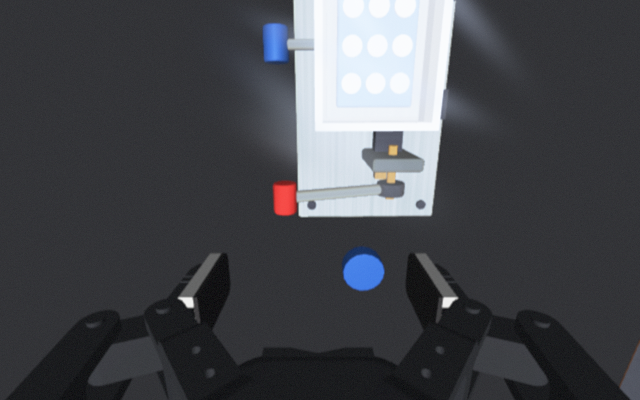

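The wrist view (gripper turned 90°) shows the lever grip at (285,198) on the left of the finger line, the lid shut above, and the cap at (363,270) clear of the fingers. The lever rests at about 17.5°. I compute the push path.

Run:
```python
import numpy as np
p=np.radians(np.linspace(17.5,84,21)); x=-.1*np.cos(p); z=.1*np.sin(p)+.010*(np.minimum(p,np.radians(50))-p[0])
g=np.c_[x,.045*x,z]
for k in(0,10): print([(a-g[k]).round(3).tolist() for a in g[k+1:k+11]])
```

```text
[[0.002, 0.0, 0.006], [0.004, 0.0, 0.012], [0.007, 0.0, 0.018], [0.009, 0.0, 0.023], [0.013, 0.001, 0.029], [0.016, 0.001, 0.034], [0.02, 0.001, 0.039], [0.024, 0.001, 0.044], [0.028, 0.001, 0.049], [0.032, 0.001, 0.053]]
[[0.005, 0.0, 0.004], [0.009, 0.0, 0.007], [0.014, 0.001, 0.01], [0.02, 0.001, 0.012], [0.025, 0.001, 0.015], [0.03, 0.001, 0.017], [0.036, 0.002, 0.019], [0.041, 0.002, 0.02], [0.047, 0.002, 0.021], [0.053, 0.002, 0.022]]
```

Emit:
play_rows(
  series=[
    [[-0.003,0,-0.03],0],
    [[-0.003,0,-0.06],0],
    [[-0.003,0,-0.09],0],
    [[-0.003,0,-0.11],0],
    [[-0.003,0,-0.122],0],
    [[-0.003,0,-0.126],0],
    [[-0.003,0,-0.126],0],
    [[-0.003,0,-0.126],0],
  ],
)

```text
t: 20.22
position: [0.5061, -0.1258, 0.0633]
tool_rot: [[-0.045, 0.999, 0.001], [0.999, 0.045, -0.0], [-0.0, 0.001, -1.0]]
force: [0.0, 0.3, -0.1]
opening: 0.0857
```

Now press onto the barrel front.

Emit:
play_rows(
  series=[
    [[0.003,0,0],0],
    [[0.006,0,0],0],
    [[0.008,0,0],0],
    [[0.008,0,0],0],
  ],
)

```text
t: 20.55
position: [0.5131, -0.1255, 0.0625]
tool_rot: [[-0.045, 0.999, -0.001], [0.999, 0.045, 0.0], [0.0, -0.001, -1.0]]
force: [-3.3, -1.5, 1.0]
opening: 0.0854
```

Contact came where predicted. I push along the arc with a little extra press.

Emit:
play_rows(
  series=[
    [[0.002,0,0.002],0],
    [[0.004,0,0.006],0],
    [[0.006,0,0.012],0],
    [[0.009,0,0.018],0],
    [[0.011,0,0.023],0],
    [[0.015,0.001,0.029],0],
    [[0.018,0.001,0.034],0],
    [[0.022,0.001,0.039],0],
    [[0.026,0.001,0.044],0],
    [[0.03,0.001,0.049],0],
  ],
)

```text
t: 21.38
position: [0.539, -0.1243, 0.1104]
tool_rot: [[-0.043, 0.999, -0.009], [0.999, 0.043, 0.002], [0.003, -0.009, -1.0]]
force: [-17.9, 3.5, 7.0]
opening: 0.0854
```

Run:
```python
from h import *
s=r.get_state();print(s["t"],s["position"],s["force"])
for n in("scene","side"):
    c=r.camera(n);P=pts(c);f=c["frame"]
    hsv=cv2.cvtColor(f,cv2.COLOR_BGR2HSV);m=((hsv[...,0]<6)|(hsv[...,0]>172))&(hsv[...,1]>130)&(P[...,2]>.03)&(P[...,2]<.2)&(P[...,0]>.43)&(P[...,0]<.6)&(abs(P[...,1]+.12)<.04)
    print(n,m.sum(),np.percentile(P[m],[3,50,97],0).round(4).tolist() if m.any() else 0)
```

```text
21.3833 [ 0.53897373 -0.12430882  0.11036511] [-17.92061689   3.45755585   7.01875488]
scene 160 [[0.4953, -0.1368, 0.122], [0.5114, -0.1275, 0.1323], [0.5759, -0.1137, 0.1772]]
side 89 [[0.4972, -0.1351, 0.1205], [0.5057, -0.1129, 0.1325], [0.5139, -0.1087, 0.1373]]
```

Lever at about 46° and following. I continue the push.

Emit:
play_rows(
  series=[
    [[0.005,0,0.004],0],
    [[0.01,0,0.008],0],
    [[0.016,0.001,0.011],0],
    [[0.021,0.001,0.014],0],
    [[0.027,0.001,0.017],0],
    [[0.033,0.001,0.019],0],
    [[0.04,0.002,0.021],0],
    [[0.046,0.002,0.022],0],
    [[0.053,0.002,0.024],0],
    [[0.058,0.003,0.024],0],
  ],
)

```text
t: 22.32
position: [0.6002, -0.1225, 0.136]
tool_rot: [[-0.044, 0.999, -0.003], [0.999, 0.044, -0.0], [-0.0, -0.003, -1.0]]
force: [-10.1, -2.6, 7.4]
opening: 0.0855
```

Run:
```python
from lev import *
cv2.imwrite("pics/s8.png",cv2.resize(lev("side")[60:220,260:440],None,fx=3.5,fy=3.5))
```

```text
22.3167 [ 0.6002 -0.1225  0.136 ] [-10.1  -2.6   7.4] 0.0855
scene red 189 [[0.5608, -0.1328, 0.1511], [0.5725, -0.1236, 0.1599], [0.5758, -0.1127, 0.1643]]
 rod 131 x at z.055 0.5789 at .155 0.5698 angle 84.76
side red 88 [[0.5602, -0.1261, 0.15], [0.5665, -0.1093, 0.1605], [0.5734, -0.1071, 0.1647]]
 rod 72 x at z.055 0.5763 at .155 0.5656 angle 83.87
```

View pics/s8.png

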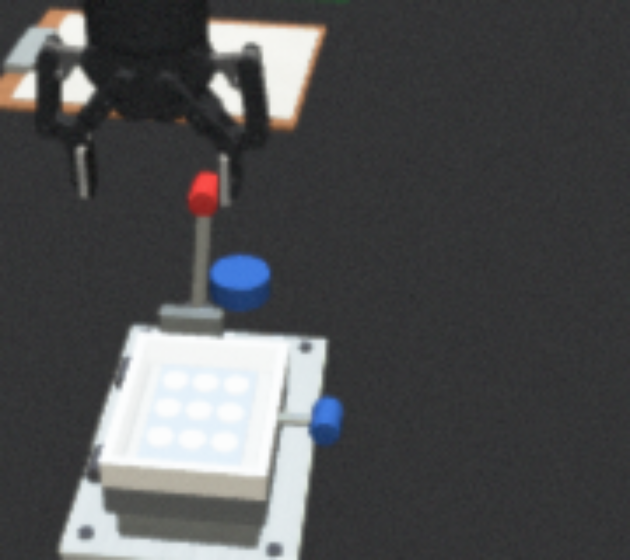

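The side crop shows the red grip at (203,194) with the front finger pressing it from the right (224,180). The rod is about 5.5° short of upright, and the lid is shut. I close the straddling fingers in steps while backing the tool off, so the front pad stays on the barrel.

Emit:
play_rows(
  series=[
    [[-0.001,0,0],0],
    [[-0.004,0,0],0],
    [[-0.007,0,0],0],
    [[-0.007,0,0],0],
  ],
  fingers=45,
  grip_force=60,
)

```text
t: 22.75
position: [0.5929, -0.1222, 0.1351]
tool_rot: [[-0.044, 0.999, -0.002], [0.999, 0.044, -0.0], [-0.0, -0.002, -1.0]]
force: [-7.2, -3.0, -0.1]
opening: 0.0703
```

Emit:
play_rows(
  series=[
    [[-0.002,0,0],0],
    [[-0.005,0,0],0],
    [[-0.008,0,0],0],
    [[-0.008,0,0],0],
  ],
  fingers=90,
)

```text
t: 23.08
position: [0.5848, -0.1221, 0.1351]
tool_rot: [[-0.044, 0.999, -0.002], [0.999, 0.044, -0.0], [-0.0, -0.002, -1.0]]
force: [-7.4, -1.4, -0.1]
opening: 0.0557
```

Emit:
play_rows(
  series=[
    [[-0.002,0,0],0],
    [[-0.005,0,0],0],
    [[-0.008,0,0],0],
    [[-0.008,0,0],0],
  ],
  fingers=135,
)

```text
t: 23.42
position: [0.5769, -0.122, 0.135]
tool_rot: [[-0.044, 0.999, -0.002], [0.999, 0.044, -0.0], [0.0, -0.002, -1.0]]
force: [-7.2, -2.8, 0.6]
opening: 0.0404
```

Emit:
play_rows(
  series=[
    [[-0.002,0,0],0],
    [[-0.004,0,0],0],
    [[-0.006,0,0],0],
    [[-0.006,0,0],0],
  ],
  fingers=175,
)

```text
t: 23.75
position: [0.5711, -0.1221, 0.1351]
tool_rot: [[-0.044, 0.999, -0.002], [0.999, 0.044, -0.0], [-0.0, -0.002, -1.0]]
force: [-5.6, -1.8, -0.1]
opening: 0.0266
```

Emit:
play_rows(
  series=[
    [[-0.001,0,0],0],
    [[-0.002,0,0],0],
    [[-0.002,0,0],0],
    [[-0.002,0,0],0],
    [[-0.002,0,0],0],
  ],
  fingers=255,
)

```text
t: 24.17
position: [0.5696, -0.122, 0.1355]
tool_rot: [[-0.044, 0.999, -0.001], [0.999, 0.044, -0.0], [-0.0, -0.001, -1.0]]
force: [-6.5, -1.4, 2.8]
opening: 0.0183
```

Run:
```python
from lev import *
lev()
```

```text
24.1667 [ 0.5696 -0.122   0.1355] [-6.5 -1.4  2.8] 0.0183
scene red 57 [[0.5602, -0.1336, 0.148], [0.5701, -0.1325, 0.1593], [0.578, -0.1294, 0.1652]]
 rod 131 x at z.055 0.5794 at .155 0.5716 angle 85.57
side red 91 [[0.5627, -0.1267, 0.1504], [0.5692, -0.1098, 0.1607], [0.577, -0.1075, 0.1643]]
 rod 75 x at z.055 0.5762 at .155 0.5673 angle 84.91
```

The barrel is pinched across its diameter (18.3 mm). Several estimates put the lever at about 86°. I move 7 mm toward the rear, then average several frames.

Emit:
play_rows(
  series=[
    [[0.002,0,0],0],
    [[0.004,0,0],0],
    [[0.006,0,0],0],
    [[0.007,0,0],0],
    [[0.007,0,0],0],
    [[0.007,0,0],0],
  ],
  grip_force=80,
)

```text
t: 24.77
position: [0.5745, -0.1218, 0.1357]
tool_rot: [[-0.044, 0.999, -0.006], [0.999, 0.044, 0.001], [0.002, -0.006, -1.0]]
force: [-16.6, 2.1, 14.3]
opening: 0.0177
```

```bash
cat > fin.py <<'E'
from lid import *
s=r.get_state();print(s["t"],s["position"].round(4),np.round(s["force"],1),round(s["opening"],4))
for n in("scene","side"):
    F=[];Z=[]
    for i in range(4):
        c=r.camera(n);F.append(c["frame"].astype(float));Z.append(c["range_z"])
    c["range_z"]=np.median(Z,0);P=pts(c);f=np.mean(F,0).astype(np.uint8);np.savez("g_"+n,P=P,f=f)
    # rod by depth
    k=(abs(P[...,0]-.575)<.03)&(abs(P[...,1]+.1195)<.0115)&(P[...,2]>.078)&(P[...,2]<.125)
    q=P[k];d,e,x,z=cv2.fitLine(q[:,[0,2]].astype(np.float32),cv2.DIST_HUBER,0,.0005,.001).ravel();print(n,"rod",len(q),"x.055",round(x+d/e*(.055-z),4),"deg",round(90+np.degrees(np.arctan(d/e)),2))
    # bracket vertical edges for reference: rays in image
    T=np.array(c["cam_to_world"]);fx,fy,cx,cy=c["fx"],c["fy"],c["cx"],c["cy"]
    # rod centre per image row -> ray on lever plane (press y -0.120)
    R=np.array([[.99899,-.045],[.045,.99899]]);nrm=np.array([-.045,.999,0]);p0=np.array([.5755,-.1205,0])
    rows=[]
    for v in range(k.shape[0]):
        u=np.where(k[v])[0]
        if len(u)>=3:
            um=(u[0]+u[-1])/2; dr=T[:3,:3]@np.array([(um-cx)/fx,-(v-cy)/fy,-1]);o=T[:3,3]
            t=((p0-o)@nrm)/(dr@nrm);rows.append(o+t*dr)
    rows=np.array(rows);d,e,x,z=cv2.fitLine(rows[:,[0,2]].astype(np.float32),cv2.DIST_HUBER,0,.0005,.001).ravel()
    print("  rays",len(rows),"x.055",round(x+d/e*(.055-z),4),"deg",round(90+np.degrees(np.arctan(d/e)),2))
    hsv=cv2.cvtColor(f,cv2.COLOR_BGR2HSV);m=((hsv[...,0]<6)|(hsv[...,0]>172))&(hsv[...,1]>130)&(abs(P[...,0]-.57)<.06)&(abs(P[...,1]+.12)<.04)
    print("  red",m.sum(),np.median(P[m],0).round(4))
cv2.imwrite("pics/fin.png",np.hstack([cv2.resize(np.load("g_scene.npz")["f"][130:270,220:360],None,fx=2.8,fy=2.8),cv2.resize(f[70:210,270:410],None,fx=2.8,fy=2.8)]))
lid()
E
python3 fin.py
```

```text
24.7667 [ 0.5745 -0.1218  0.1357] [-16.6   2.1  14.3] 0.0177
scene rod 122 x.055 0.5781 deg 90.11
  rays 22 x.055 0.5762 deg 89.81
  red 55 [ 0.5752 -0.1322  0.1589]
side rod 66 x.055 0.5782 deg 85.51
  rays 16 x.055 0.5773 deg 88.13
  red 89 [ 0.5743 -0.1086  0.1601]
scene [(np.int64(349), np.float64(0.0807)), (np.int64(588), np.float64(0.0802))]
side [(np.int64(379), np.float64(0.0798)), (np.int64(358), np.float64(0.08))]
```

View pics/fin.png

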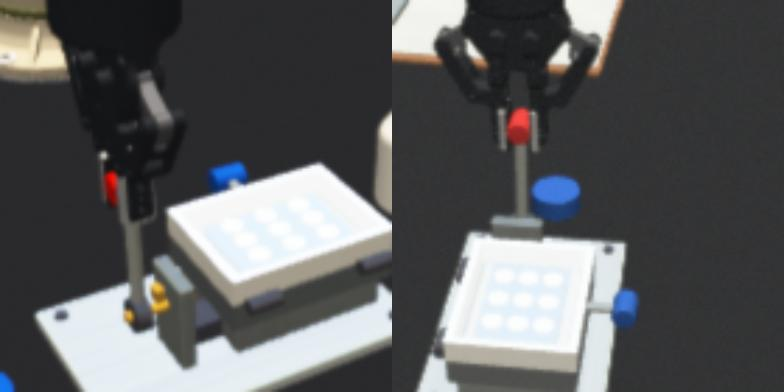

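The view pair shows the barrel pinched between the pads in both views, the rod rising straight out of the hub, and the lid shut. Angle estimates run from 88° to 90°, apart from the side depth-rod fit at 85.5°. I refine with sub-pixel rod centrelines.

```bash
cat > sub.py <<'E'
from h import *
import sys
s=r.get_state();print(s["t"],s["position"].round(4),np.round(s["force"],1))
for n in("scene","side"):
    F=[]
    for i in range(3): c=r.camera(n);F.append(c["frame"].astype(float))
    f=np.mean(F,0);T=np.array(c["cam_to_world"]);K=np.array([[c["fx"],0,c["cx"]],[0,c["fy"],c["cy"]],[0,0,1]]);o=T[:3,3]
    def proj(p):
        q=T[:3,:3].T@(np.array(p)-o);q=K@np.array([q[0],-q[1],-q[2]]);return q[:2]/q[2]
    nrm=np.array([-.045,.999,0]);p0=np.array([.5755,-.1210,0]);rows=[]
    a,b=proj([.5755,-.121,.125]),proj([.5755,-.121,.09 if n=="side" else .077])
    for v in range(int(np.ceil(a[1])),int(b[1])+1):
        u0=a[0]+(b[0]-a[0])*(v-a[1])/(b[1]-a[1]);us=np.arange(int(u0)-7,int(u0)+9)
        px=f[v,us];w=px[:,2]-np.percentile(px[:,2],25)   # red channel: cap is dark in it
        w=np.clip(w-.25*w.max(),0,None);j=w.argmax()
        w[np.abs(np.arange(len(w))-j)>4]=0
        um=(w*us).sum()/w.sum();dr=T[:3,:3]@np.array([(um-c["cx"])/c["fx"],-(v-c["cy"])/c["fy"],-1])
        rows.append(o+((p0-o)@nrm)/(dr@nrm)*dr)
    q=np.array(rows);d,e,x,z=cv2.fitLine(q[:,[0,2]].astype(np.float32),cv2.DIST_HUBER,0,.0003,.001).ravel()
    res=q[:,0]-(x+d/e*(q[:,2]-z))
    print(n,len(q),"z",q[:,2].min().round(3),q[:,2].max().round(3),"x.055",round(x+d/e*(.055-z),4),"x.155",round(x+d/e*(.155-z),4),"deg",round(90+np.degrees(np.arctan(d/e)),2),"rms mm",(res.std()*1e3).round(2))
E
python3 sub.py
```

```text
25.2667 [ 0.5745 -0.1219  0.1357] [-16.    0.7  12.7]
scene 22 z 0.09 0.125 x.055 0.745 x.155 0.4486 deg 18.64 rms mm 34.79
side 13 z 0.091 0.125 x.055 0.5761 x.155 0.5746 deg 89.14 rms mm 0.06
```

```bash
sed -i 's/us=np.arange(int(u0)-7,int(u0)+9)/us=np.arange(int(u0)-5,int(u0)+7)/; s/j=w.argmax()/j=3+w[3:9].argmax()/; s/>4\]=0/>3]=0/; s/\.077\])/.085])/' sub.py; python3 sub.py
python3 - <<'E'
from h import *
c=r.camera("scene");f=c["frame"];print(f[175:232:4,240:272:2,2])
E
```

```text
25.5667 [ 0.5745 -0.1219  0.1357] [-15.6   0.9  12.8]
scene 19 z 0.084 0.125 x.055 0.5765 x.155 0.5744 deg 88.8 rms mm 0.56
side 13 z 0.091 0.125 x.055 0.576 x.155 0.5746 deg 89.21 rms mm 0.09
[[ 42  42  41  43  40  23  21  21  20  21  22  44  52  51  54  32]
 [ 42  42  42  42  43  42  38  23  20  22  22  22  22  21  20  21]
 [ 42  41  42  42  42  42  42  27  40  25  21  21  24  69  20  19]
 [ 41  42  42  42  42  42  42  46  81  29  20  20  21  20  19  19]
 [ 41  43  42  42  42  42  42  43  79  67 129  22  23  28  19  20]
 [ 42  42  42  42  42  42  43  42  83 144 237 112  93  20  22  25]
 [ 42  41  41  42  41  41  42  42  60 107 134 103  96  25  22  26]
 [ 42  42  41  42  42  42  42  42  43  37  66  76  99  33  22  29]
 [ 43  42  42  42  42  42  42  42  42  42  42  62 103  36  21  27]
 [ 42  42  42  42  42  42  42  41  42  41  42  42  75 107  99  54]
 [ 42  42  42  41  43  42  42  42  42  42  42  42  59 109 100  62]
 [ 41  42  42  41  42  42  42  42  42  42  42  42  53 106 102  75]
 [ 42  42  42  42  42  43  42  42  42  41  42  42  48 104 105  81]
 [ 42  42  42  42  42  41  42  42  42  42  42  42  43 100 107  86]
 [ 42  42  42  42  42  42  41  42  41  42  51  83 139 126 108 105]]
```

The centreline fits agree: 89.2° (side) and 88.8° (scene), and the TCP matches the barrel. About 1.5 mm more is needed.

Emit:
play_rows(
  series=[
    [[0.001,0,0],0],
    [[0.002,0,0],0],
    [[0.002,0,0],0],
    [[0.002,0,0],0],
    [[0.002,0,0],0],
  ],
)

```text
t: 26.33
position: [0.5758, -0.1218, 0.1357]
tool_rot: [[-0.044, 0.999, -0.007], [0.999, 0.044, 0.002], [0.002, -0.007, -1.0]]
force: [-18.9, 1.4, 15.6]
opening: 0.0182
```

```bash
python3 sub.py; python3 -c "
from lid import *
lid()"
```

```text
26.3333 [ 0.5758 -0.1218  0.1357] [-18.9   1.4  15.6]
scene 19 z 0.087 0.125 x.055 0.5764 x.155 0.5756 deg 89.54 rms mm 1.53
side 13 z 0.091 0.125 x.055 0.577 x.155 0.5744 deg 88.54 rms mm 0.03
scene [(np.int64(344), np.float64(0.0807)), (np.int64(583), np.float64(0.0801))]
side [(np.int64(377), np.float64(0.0798)), (np.int64(354), np.float64(0.08))]
```

```bash
python3 fin.py | head -8
```

```text
26.7333 [ 0.5758 -0.1218  0.1357] [-18.9   1.   16.1] 0.0179
scene rod 121 x.055 0.5781 deg 90.82
  rays 22 x.055 0.5753 deg 91.65
  red 52 [ 0.576  -0.1323  0.1589]
side rod 67 x.055 0.5744 deg 90.34
  rays 16 x.055 0.5773 deg 88.13
  red 86 [ 0.5748 -0.1088  0.1606]
scene [(np.int64(351), np.float64(0.0808)), (np.int64(583), np.float64(0.0802))]
```

Estimates centre on 90° (89.9° mean, TCP over the pivot within 0.5 mm). Lid flush. Handing in.

```bash
python3 -c "
from cell import r
print(r.job_done());s=r.get_state();print(s['t'],s['position'],s['opening'])"
```

```text
the job is handed in; nothing more can be done
None
the job is handed in; nothing more can be done
```

I handed the job in at about 27 s. The lid is shut, and the gripper is still holding the red lever at about 90°.

**Lid:** I swung it shut by its blue grip. It rose about 1 mm at the front when I let go, so I pressed it down again with closed fingertips (36 N). My last check put its top at 80–81 mm front and rear in both views, so it is flush.

**Lever:** Two attempts pinching the grip by its flat ends failed. The first ended about 10° short, and in the second the grip slipped out and the lever sprang back. I then turned the gripper 90°, pushed the lever up with the front finger, and pinched the grip across its diameter (80 N, opening 18 mm).

**Last angle checks:** The individual camera estimates disagreed, from 88.1° to 91.7°. They average close to 90°, and the measured tool position is within 0.5 mm of straight above the estimated pivot. I'd call it upright to about 1°, with no finer check available.

**Not verified:**
- I did not re-measure the bottle, jar and cap at the end. The arm was never meant to touch them.
- The wrist force peaked at 52 N in the readings I saw. At hand-in, the force on the tool was about 19 N along the lever's push direction and 16 N upward, more than the roughly 9 N expected, and steady over the last two readings.

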